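# Hook the sample tray out from under the analyser

## Robot

A 7-joint arm with a two-finger parallel gripper is mounted at the origin on the work surface. World frame = base frame: x ahead of the robot, y to its left, z up, the work surface at z = 0. Lengths are in m, angles in rad, forces in N, time in s.
With the tool pointing down it reaches from about 0.4 to 0.85 m from the base axis. Payload 10.4 kg.
Tool frame: the origin (TCP) lies between the finger pads; the fingertips stand 19 mm ahead of it and the grasp point (between the pads) is the TCP (manip.tip_reach is the z of the fingertips in the tool frame, in m); z points along the fingers, y is the direction in which the jaws open and shut (so a half turn about z gives the same grasp; the last joint's range is limited). The gripper opens to 85 mm and grips with 20 to 120 N. Pads are 22 mm wide; open, the fingers measure 114 mm over their backs; the gripper's body (76 mm by 85 mm) begins 54 mm behind the grasp point. The pads swing forward as they close: fully open they stand 13 mm farther back than shut.
Start: joints at [1.09, 0.332, -0.065, 1.46, 0.022, 1.35, -0.088], TCP at [0.276, -0.561, 0.25] pointing down, gripper open.
Joint ranges: [-2.6, 2.6], [-0.5, 2.12], [-1.47, 1.34], [0.16, 2.42], [-1.27, 4.41], [0.06, 2.06], [-2.6, 2.6]. Speed limits (rad/s): [2.22, 2.22, 2.79, 2.79, 3.14, 3.14, 3.14].

## Interface

Orientations are given as a unit quaternion [x, y, z, w].
In Python, from workcell import sensors, cams, manip gives the robot as it stands.
- The arm moves only by the shell command python3 -m jog 'ROWS' [FORCE]. ROWS is JSON, a list of rows, each a list of 3 entries, a list of its own where there are three numbers: the shift along the world's x, y, z in m, then the turn, a rotation vector about the world's x, y, z in rad, then the opening in per cent of the stroke, from 0 (shut) to 100 (fully open). In form: [[[dx, dy, dz], [wx, wy, wz], grip], ...]. A call has 1 to 5 rows; each row shifts and turns the pose as measured when the row begins; what a row does not reach is not made up. A row lasts 1/8 s, in which the tool goes at most 62.5 mm and 10.7 degrees, less where a joint would pass 70% of its speed; a pose out of reach is approached as far as the arm can. A call with a gripper value outside its range is refused whole. The fingers move at their own pace and stop on an object; FORCE is the grip in N (left out, the last holds). Time passes only in rows, so rows that do not move let the fingers close. It gives the time, the measured TCP pose, the force and the opening at its end, in the units of the state.
- sensors.get_obs(): the state, without advancing time (a new reading comes with each control period).
- cams.camera(name): name is "scene" or "side" or "wrist"; returns (picture, depth): 420x560x3 uint8, red, green, blue; 420x560 float32, m along the optical axis (not along the pixel's ray), 0 where there is no reading.
- cams.camera_model(name): a dict with "intrinsics" (3x3 intrinsics, pixels), "view" (4x4, takes a point from world to camera coordinates). Camera axes: x right, y down, z forward; pixel columns grow to the right and rows downward; lengths in m; the calibration is good to about 2 mm. A picture is of the moment at which its call begins: read the wrist's pose just before it. camera_model takes no time and is no camera call; for the wrist camera it gives the pose at the moment of the call.
- manip.hand_in(): hands the job in, once; it reports no verdict.
The state is a dict: "clock": time; "joint_pos": joint angles; "joint_velocities": joint speeds; "tau": joint torques, N m; "position": TCP position; "ee_rot": TCP orientation; "ft_force": force on the tool from outside, world axes, zero at the start; "torque": the same for the moment, N m; "grip_width": opening from 0.0 (shut) to 1.0 (fully open).
Only numpy, scipy, OpenCV 4.12 (cv2) and the standard library are available. Lean on these libraries where they do the work, as an engineer would, in place of code of your own. Each camera call takes 0.05 s, during which the arm holds its last target.

## Task

Take the pull hook from its stand and, reaching in under the analyser shelf, hook the red loop of the sample tray and drag the tray out until the whole tray (its loop may overhang) stands on the green mat in front of the shelf, with both jars still standing in it. Then hang the hook back in the fork of its stand and let go. Move the tray only with the hook, and do not disturb the other things on the bench.

Things in the scene. Friction and masses are not known exactly. Their poses are not given: they have to be found in the camera images.
- shelf: Fixed shelf, 300 mm wide (x), 270 deep (y), clear board 18 thick, its underside 200 mm up, on four 16 mm square corner legs (264 mm clear between them; sides open too). A grey analyser 115 mm high stands on it, 110 mm back from the front edge. Origin on the bench below the middle of the front edge; +y runs inwards under the shelf, so the tray comes out along -y; z up.
- mat (a point): Centre of the green mat, fixed with the shelf and with its axes: 1 mm thick, 260 mm along x by 260 mm along y, lying on the bench in front of the shelf from 3 mm before its front edge outwards. Its edge does not catch anything.
- tray: White open tray, 180 mm (x) by 120 (y), walls 50 high and 5 thick, floor 5 mm; loose under the shelf. With two jars about 0.55 kg. Origin: centre of its underside; z up; its front is -y, facing roughly out of the shelf. A red loop stands out of the front wall.
- loop (a point): Middle of the front bar (on its axis) of the rigid, level red loop, 8 mm round bar, fixed to the tray: 120 mm in front (-y) of the tray's centre, 42 mm up. Front bar 60 mm long along x, 60 mm off the tray's front wall; the two side bars spread to 90 mm apart at the wall. At the start 20 to 50 mm inside the shelf's front edge. Axes as the tray's.
- corner_fl (a point): Tray's bottom corner at its -x, -y (front) end.
- corner_fr (a point): Tray's bottom corner at its +x, -y (front) end.
- corner_bl (a point): Tray's bottom corner at its -x, +y (back) end.
- corner_br (a point): Tray's bottom corner at its +x, +y (back) end.
- jar_a: Amber sample jar with red lid, 64 mm across, 85 mm high, 0.15 kg, standing loose in the tray at its -x half. Origin at the centre of its underside, z up.
- jar_b: The same, in the tray's +x half.
- hook: Pull hook, 0.15 kg, upright in the stand's fork. Origin at its foot, where the axes of shank and prong meet, at first 30 mm above the bench; z up the shank. Shank: 8 mm round steel, up to z = 165 mm. Prong: 8 mm round, at right angles, 26 mm along -y (30 with its round end). Collar 40 x 40 mm, z = 165 to 173.
- handle (a point): Centre of the hook's blue handle, on the shank's axis 213 mm above the hook's origin. Handle 24 mm (x) by 28 mm (y) by 80 mm tall, gripped from above. Axes as the hook's.
- prong_tip (a point): Free end of the hook's prong, on its axis, 26 mm along -y from the hook's origin.
- stand: Fixed stand for the hook. Origin on the bench below where the shank hangs, z up. Base 120 mm (x), y from -85 to +65 mm, 12 high. Back plate 90 wide, 195 high, its face at y = -47 mm. Hook axes are parallel to the stand's when hung: prong towards the back plate.
- fork (a point): Hanging place on the fork, 195 mm above the stand's origin: level with the fork's top, on which the hook's collar rests. Two tines 34 mm wide, 8 thick; slot between them 16 mm wide, along the stand's y, open at +y, 30 mm from here. Hook comes out by lifting about 10 mm and drawing along +y; it goes back the same way.
- pot: Bystander: clear squat pot with red lid, 90 mm across, 75 mm high. Leave alone.
- label_roll: Bystander: white label roll standing on end, 80 mm across, 70 mm high. Leave alone.
- bowl: Bystander: white bowl, 84 mm across, 45 mm high. Leave alone.
Mind the look-alikes: they are no part of the job. There is more than one size of the stand; the job needs the larger.

How it is judged:
On the way, in this order (a step that is already met when the one before it is completed fails the run):
1. the hook's foot is inside the tray's loop, with its prong below the front bar (y of hook in the frame of tray between -0.12 and -0.06 m and x of hook in the frame of tray between -0.035 and 0.035 m and z of prong_tip in the frame of loop below -0.004 m), for 0.1 s.
2. the whole tray is out on the green mat, both jars standing in it (y of corner_fl in the frame of shelf between -0.265 and 0 m and x of corner_fl in the frame of shelf between -0.132 and 0.132 m and y of corner_fr in the frame of shelf between -0.265 and 0 m and x of corner_fr in the frame of shelf between -0.132 and 0.132 m and y of corner_bl in the frame of shelf between -0.265 and 0 m and x of corner_bl in the frame of shelf between -0.132 and 0.132 m and y of corner_br in the frame of shelf between -0.265 and 0 m and x of corner_br in the frame of shelf between -0.132 and 0.132 m and angle between each of jar_a, jar_b's own z axis and vertical below 0.15 rad and horizontal distance between each of jar_a, jar_b and tray below 0.09 m), for 0.2 s.
At the end, for the whole second after the job is handed in: All four tray corners lie on the green mat, clear of the shelf edge (2 mm over at the other edges); tray flat, still, both jars standing in it (0.15 rad). The hook hangs still, upright (0.1 rad), collar on the fork, within 20 mm of its place (all of step 2 and angle between tray's own z axis and vertical below 0.05 rad and linear speed of each of tray, hook below 0.02 m/s and horizontal distance between hook and stand below 0.02 m and angle between hook's own z axis and vertical below 0.1 rad and z of hook in the frame of stand between 0.024 and 0.036 m); the robot touches nothing.
It fails at once if the gripper or arm touches the tray or its jars (contact force between any of the fingers, the arm and tray above 1 N or contact force between any of the fingers, the arm and jar_a above 1 N or contact force between any of the fingers, the arm and jar_b above 1 N).
It fails at once if a jar in the tray tips over (angle between any of jar_a, jar_b's own z axis and vertical above 0.5 rad).
It fails at once if a bystander is moved more than 25 mm (distance of any of pot, label_roll, bowl from where it was at the start of the episode above 0.025 m).
It also fails if it takes over 64 s, if anything falls off the work surface, if the arm or the gripper's body presses on something with over 40 N, if the wrist force passes 120 N, or if a joint passes its speed limit or range.

## Working session

There is one attempt and no reset: what is moved stays moved. The work goes in short steps, Python scripts to look and compute and a shell command to move; the robot and the scene stay as the last step left them, time stands still between calls to the robot, and variables do not carry over. Pictures are saved under pics/ and viewed, and the job is handed in when it is done.

```bash
ls; mkdir -p pics
python3 - <<'E'
from workcell import sensors,cams,manip
import cv2,numpy as np
o=sensors.get_obs();print(o)
for n in("scene","side","wrist"):
    p,d=cams.camera(n);m=cams.camera_model(n)
    cv2.imwrite(f"pics/{n}0.png",p[:,:,::-1]);np.savez(f"{n}0.npz",p=p,d=d,K=m["intrinsics"],V=m["view"])
    print(n,m)
E
```

```text
pics
{'clock': 0.0, 'joint_pos': array([ 1.09042249,  0.33286906, -0.06470458,  1.46096769,  0.02157576,
        1.34986974, -0.08850099]), 'joint_velocities': array([-4.18603255e-04,  2.69926448e-04, -3.39008545e-04,  5.39058766e-05,
       -1.66919014e-04, -2.16666786e-03, -1.35843793e-03]), 'tau': array([-3.76387152e-05, -6.25450587e+01,  4.90462838e-02, -3.91611063e+01,
        1.61261408e-02,  9.82607628e-03, -6.65776938e-06]), 'position': array([ 0.27607055, -0.5603312 ,  0.24950507]), 'ee_rot': array([ 9.73917086e-01,  2.26903077e-01, -1.80801110e-04, -6.86344538e-04]), 'ft_force': array([ 0.36189432, -0.65667543, -1.68600898]), 'torque': array([-0.00464477,  0.00454864, -0.01769592]), 'grip_width': 0.9973755490145039}
scene {'intrinsics': array([[412.09636129,   0.        , 279.73806763],
       [  0.        , 412.09636129, 207.57114649],
       [  0.        ,   0.        ,   1.        ]]), 'view': array([[ 0.56789007,  0.82310017,  0.0026401 , -0.31305005],
       [ 0.47226026, -0.32320106, -0.82006787, -0.13322277],
       [-0.67414473,  0.46695522, -0.57226018,  1.43291675
[... 320 characters left out ...]
.29152311,  0.90399504, -0.31274148, -0.10546703],
       [-0.10421047, -0.29498278, -0.94980279,  1.37364671],
       [ 0.        ,  0.        ,  0.        ,  1.        ]])}
wrist {'intrinsics': array([[315.71593764,   0.        , 278.96980064],
       [  0.        , 315.71593764, 209.11552724],
       [  0.        ,   0.        ,   1.        ]]), 'view': array([[ 4.41470621e-01, -8.97275398e-01, -7.41840968e-04,
        -6.24041069e-01],
       [-8.57981700e-01, -4.22379334e-01,  2.92340727e-01,
        -3.80169669e-02],
       [-2.62623481e-01, -1.28423357e-01, -9.56313938e-01,
         3.78917231e-01],
       [ 0.00000000e+00,  0.00000000e+00,  0.00000000e+00,
         1.00000000e+00]])}
```

View pics/scene0.png

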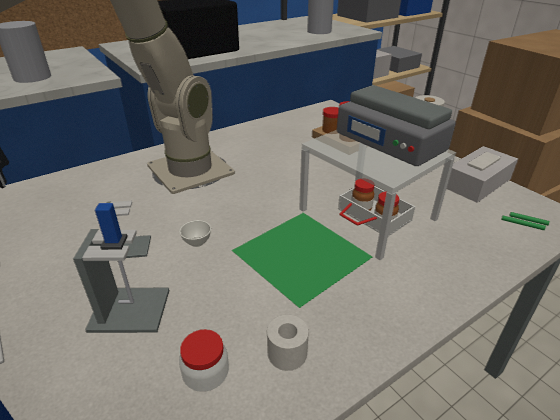

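View pics/side0.png

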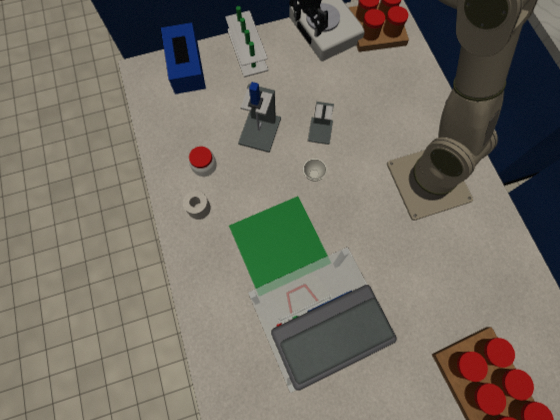

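View pics/wrist0.png

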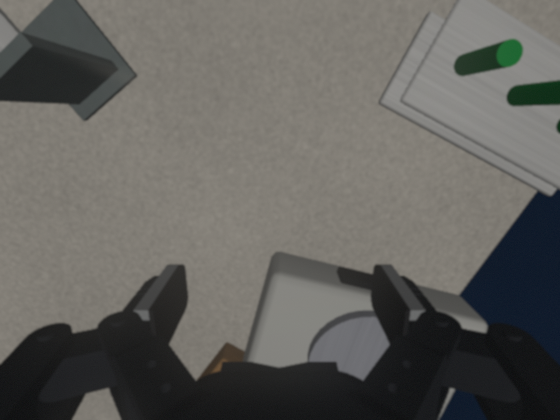

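The scene picture shows the large stand with the blue-handled hook at (105,260), the mat at (300,255), and the tray with its red loop at (355,212) under the shelf. In the side picture a smaller, hookless stand shows at (322,120) and the large one at (260,115). The other blue object, at (183,58), is a box. The other red-lidded jars, at (380,20) and (495,385), are on wooden blocks.

Next I'll measure these.

```bash
cat > h.py <<'E'
import numpy as np,cv2
from workcell import cams,sensors
def load(f):
    z=np.load(f);return z["p"],z["d"],z["K"],z["V"]
def grab(n,tag):
    m=cams.camera_model(n);p,d=cams.camera(n)
    np.savez(f"{tag}.npz",p=p,d=d,K=m["intrinsics"],V=m["view"])
    return p,d,m["intrinsics"],m["view"]
def ray(K,V,uv,z):
    uv=np.atleast_2d(np.asarray(uv,float));R=V[:3,:3];c=-R.T@V[:3,3]
    r=np.c_[(uv-[K[0,2],K[1,2]])/K[0,0],np.ones(len(uv))]@R
    return c+r*((z-c[2])/r[:,2])[:,None]
def cloud(d,K,V):
    v,u=np.mgrid[:d.shape[0],:d.shape[1]]
    P=np.stack([(u-K[0,2])/K[0,0]*d,(v-K[1,2])/K[1,1]*d,d],-1)
    return (P-V[:3,3])@V[:3,:3]
def proj(K,V,X):
    X=np.atleast_2d(X);c=X@V[:3,:3].T+V[:3,3];return c[:,:2]/c[:,2:]*K[0,0]+[K[0,2],K[1,2]]
def hsv(p): return cv2.cvtColor(p,cv2.COLOR_RGB2HSV)
def mask(p,lo,hi): return cv2.inRange(hsv(p),np.array(lo),np.array(hi))
def crop(p,x0,y0,x1,y1,f,name): cv2.imwrite(name,cv2.resize(p[y0:y1,x0:x1,::-1],None,fx=f,fy=f,interpolation=cv2.INTER_CUBIC))
E
python3 - <<'E'
from h import *
for n in("scene","side"):
    p,d,K,V=load(n+"0.npz");P=cloud(d,K,V)
    g=mask(p,(50,120,40),(75,255,255));c=max(cv2.findContours(g,0,1)[0],key=cv2.contourArea)
    a=cv2.approxPolyDP(c,5,True)[:,0]
    print(n,a.tolist());print(ray(K,V,a,.001).round(4).tolist())
    b=mask(p,(105,150,30),(130,255,255));
    num,l,st,ce=cv2.connectedComponentsWithStats(b)
    for i in range(1,num):
        if 100<st[i,4]<3000:
            q=P[(l==i)&(d>0)];print("blue",st[i],ce[i],np.median(q,0).round(3),q[:,2].min().round(3),q[:,2].max().round(3))
    r=mask(p,(0,130,60),(8,255,255))|mask(p,(172,130,60),(180,255,255))
    num,l,st,ce=cv2.connectedComponentsWithStats(r)
    for i in range(1,num):
        if 30<st[i,4]<3000:
            q=P[(l==i)&(d>0)];print("red",st[i],ce[i].round(),np.median(q,0).round(3),q[:,2].min().round(3),q[:,2].max().round(3))
p=load("scene0.npz")[0];crop(p,60,180,200,340,4.5/1.3,"pics/c1.png");crop(p,280,130,480,280,4,"pics/c2.png")
p=load("side0.npz")[0];crop(p,220,60,350,170,5,"pics/c3.png");crop(p,220,230,420,400,3.4,"pics/c4.png")
E
```

```text
scene [[303, 213], [232, 250], [299, 307], [371, 257]]
[[0.4316, 0.1662, 0.001], [0.459, -0.0886, 0.001], [0.7142, -0.06, 0.001], [0.6852, 0.1929, 0.001]]
blue [230   0  51  25 955] [257.05863874  10.42617801] [-1.334  1.115  0.22 ] 0.15 0.343
blue [287   0  21  18 350] [296.75142857   8.01142857] [-1.335  1.445  0.205] 0.149 0.264
blue [399   0  34  16 442] [414.77375566   6.70361991] [-0.812  2.052  0.228] 0.181 0.28
blue [348 116  37  30 233] [367.08583691 131.03433476] [0.527 0.294 0.262] 0.242 0.289
blue [ 96 203  26  40 698] [108.34527221 222.40544413] [ 0.524 -0.368  0.252] 0.206 0.285
blue [  0 401  13  19 136] [  4.08088235 412.88970588] [ 0.667 -0.615  0.068] 0.031 0.084
red [323 107  16  12 157] [331. 112.] [0.091 0.548 0.116] 0.099 0.292
red [408 146   6   6  31] [411. 149.] [0.655 0.307 0.265] 0.257 0.272
red [355 179  19  14 206] [363. 186.] [0.52  0.312 0.09 ] 0.041 0.204
red [378 192   8  14  83] [382. 198.] [0.591 0.305 0.09 ] 0.075 0.172
red [394 195   5  12  37] [396. 201.] [0.626 0.335 0.089] 0.074 0.094
red [340 203  37  22 139] [355. 216.] [0.58  0.23  0.046] 0.
[... 374 characters left out ...]
3707865  93.11797753] [ 0.516 -0.356  0.264] 0.209 0.286
red [359   0  27  28 490] [372.  13.] [-0.028 -0.657  0.115] 0.032 0.123
red [381   0  27  25 420] [395.  12.] [-0.115 -0.634  0.115] -0.003 0.123
red [189 146  23  22 395] [200. 157.] [ 0.738 -0.299  0.074] -0.004 0.081
red [484 337  31  31 714] [499. 352.] [0.086 0.567 0.117] -0.003 0.125
red [457 351  31  31 749] [472. 366.] [0.174 0.576 0.117] 0.035 0.124
red [502 369  32  32 771] [518. 384.] [0.077 0.657 0.117] -0.003 0.125
red [475 383  31  33 805] [490. 399.] [0.165 0.665 0.117] 0.034 0.123
red [521 401  33  19 461] [536. 412.] [0.063 0.732 0.118] -0.002 0.126
red [499 416  18   4  48] [508. 418.] [0.141 0.723 0.116] 0.039 0.123
```

View pics/c1.png

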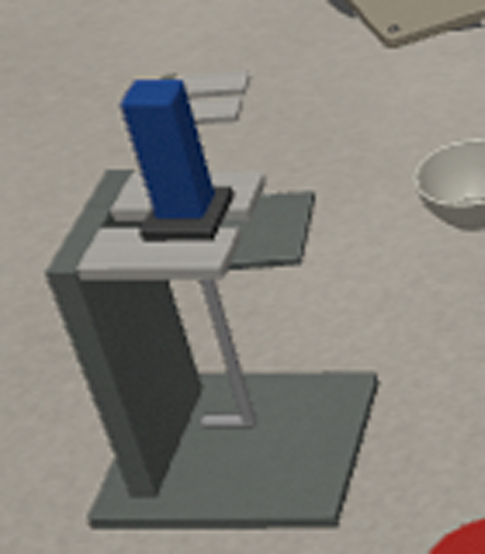

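View pics/c2.png

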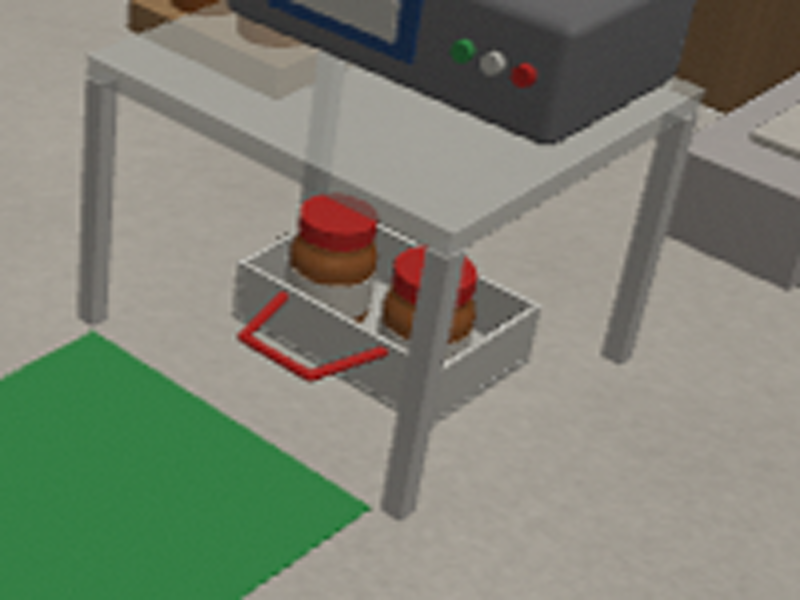

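View pics/c3.png

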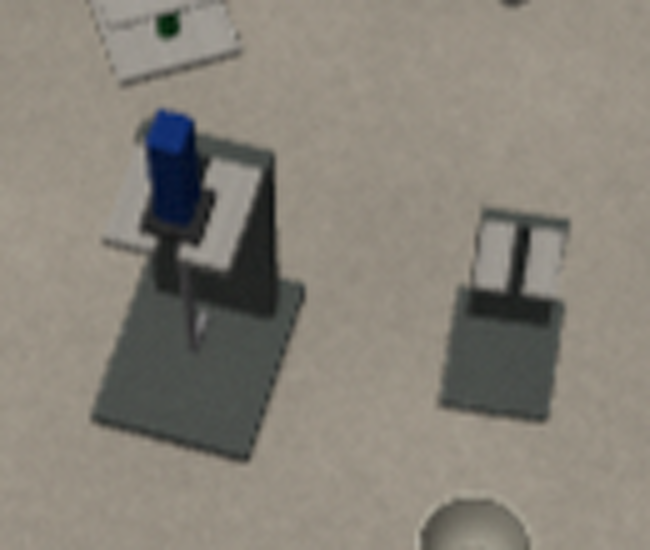

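View pics/c4.png

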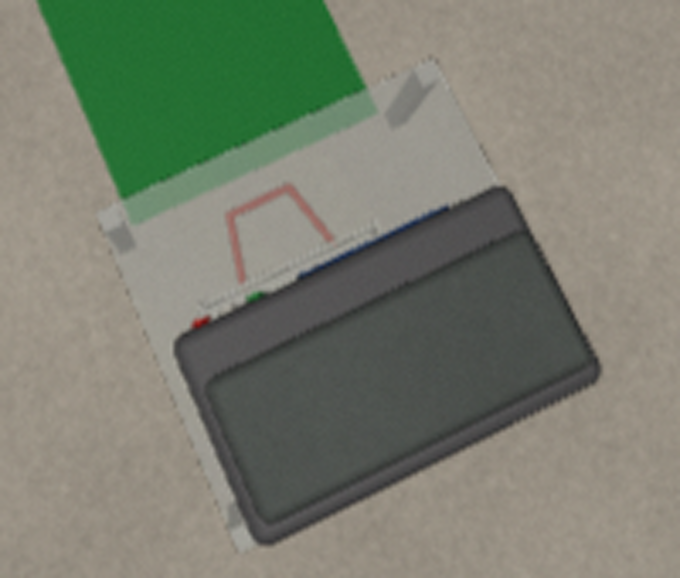

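Run:
```python
from h import *
p,d,K,V=load("scene0.npz");f=4.5/1.3
cr=lambda L,x0,y0,f:(np.array(L,float)+.5)/f+[x0,y0]-.5
print("base scene",ray(K,V,cr([(378,375),(340,519),(90,522)],60,180,f),.012).round(4).tolist())
print("tine tips",ray(K,V,cr([(224,272),(78,272),(265,178)],60,180,f),.195).round(4).tolist())
print("handle top",ray(K,V,cr([(155,88)],60,180,f),.283).round(4).tolist())
print("foot",ray(K,V,cr([(250,420),(203,420)],60,180,f),.03).round(4).tolist())
lo=cr([(241,336),(312,375),(385,350),(284,295)],280,130,4)
print("loop scene",ray(K,V,lo,.042).round(4).tolist())
print("tray rim",ray(K,V,cr([(240,262),(403,357),(538,310)],280,130,4),.05).round(4).tolist())
print("shelf top",ray(K,V,cr([(90,55),(460,238)],280,130,4),.218).round(4).tolist())
p,d,K,V=load("side0.npz")
print("base side",ray(K,V,cr([(93,418),(248,460),(305,290)],220,60,5),.012).round(4).tolist())
print("handle top",ray(K,V,cr([(172,130)],220,60,5),.283).round(4).tolist())
print("tines side",ray(K,V,cr([(104,240),(228,268),(273,152)],220,60,5),.195).round(4).tolist())
print("loop side",ray(K,V,cr([(231,212),(289,186),(333,241),(242,281)],220,230,3.4),.042).round(4).tolist())
print("rim side",ray(K,V,cr([(200,304),(375,229)],220,230,3.4),.05).round(4).tolist())
print("shelf",ray(K,V,cr([(100,212),(430,58),(244,550)],220,230,3.4),.218).round(4).tolist())
```

```text
base scene [[0.5054, -0.2804, 0.012], [0.6045, -0.3449, 0.012], [0.5218, -0.4691, 0.012]]
tine tips [[0.5704, -0.3649, 0.195], [0.5262, -0.4295, 0.195], [0.5026, -0.3196, 0.195]]
handle top [[0.5141, -0.365, 0.283]]
foot [[0.5145, -0.3662, 0.03], [0.4978, -0.3905, 0.03]]
loop scene [[0.5366, 0.2132, 0.042], [0.5976, 0.2228, 0.042], [0.6051, 0.284, 0.042], [0.5159, 0.2726, 0.042]]
tray rim [[0.474, 0.2666, 0.05], [0.6248, 0.2794, 0.05], [0.6391, 0.3987, 0.05]]
shelf top [[0.4104, 0.1698, 0.218], [0.7111, 0.2016, 0.218]]
base side [[0.5977, -0.3431, 0.012], [0.5011, -0.2768, 0.012], [0.4194, -0.3971, 0.012]]
handle top [[0.5126, -0.3655, 0.283]]
tines side [[0.5647, -0.3628, 0.195], [0.4955, -0.3192, 0.195], [0.4422, -0.3929, 0.195]]
loop side [[0.5945, 0.2182, 0.042], [0.5363, 0.2123, 0.042], [0.5143, 0.2716, 0.042], [0.6042, 0.2795, 0.042]]
rim side [[0.6463, 0.2872, 0.05], [0.4755, 0.2738, 0.05]]
shelf [[0.7009, 0.2046, 0.218], [0.4106, 0.1689, 0.218], [0.6697, 0.4691, 0.218]]
```

Measured (both views agree within 3 mm):
- **Hook and stand:** hook axis at (0.5135, -0.3655), stand yaw about -33.5°.
- **Shelf:** origin (0.5595, 0.185), yaw 6°.
- **Loop:** middle at about (0.566, 0.2165), which is 31 mm inside the edge and within the stated 20–50 mm.

Candidates for the hook's place are the large stand at scene (110,260), which holds the blue handle, and the small empty stand (side 322,120). I choose the large one. In the crop, collar, shank and prong are all visible on it. First I'll rise and travel above the handle.

```bash
python3 -m jog '[[[0,0,0.05],[0,0,0.176],100],[[0,0,0.05],[0,0,0.176],100],[[0.04,0.033,0.01],[0,0,0.176],100],[[0.045,0.037,0],[0,0,0],100],[[0.045,0.037,0],[0,0,0],100]]' 100; python3 -m jog '[[[0.045,0.037,0],[0,0,0],100],[[0.04,0.033,0],[0,0,0],100],[[0,0,0],[0,0,0],100]]'
python3 - <<'E'
from h import *
from scipy.spatial.transform import Rotation as R
p,d,K,V=grab("wrist","w1");cv2.imwrite("pics/w1.png",p[:,:,::-1])
o=sensors.get_obs();y=R.from_quat(o["ee_rot"]).as_matrix();print(o["position"],y.round(3),np.degrees(np.arctan2(y[1,1],y[0,1])),o["joint_pos"].round(2))
E
```

```text
clock: 0.78
position: [0.4036, -0.4532, 0.3609]
ee_rot: [0.879, 0.476, -0.003, -0.002]
ft_force: [0.8, -0.9, -0.4]
grip_width: 0.998
clock: 1.15
position: [0.4946, -0.3758, 0.3601]
ee_rot: [0.877, 0.48, -0.002, -0.003]
ft_force: [-0.3, -0.6, 0.2]
grip_width: 1.001
[ 0.49265193 -0.37812824  0.36017618] [[ 0.543  0.84  -0.007]
 [ 0.84  -0.543  0.002]
 [-0.002 -0.007 -1.   ]] -32.85947596710491 [ 0.79  0.31 -0.28  1.27  0.09  1.58 -0.05]
```

View pics/w1.png

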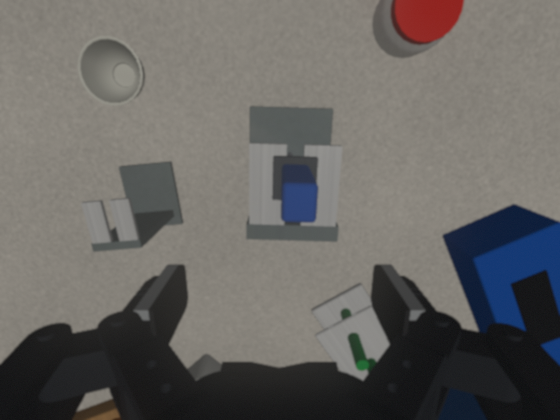

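The wrist picture shows the large stand, with the blue handle's top face at about (299,203) and the tines at (268,185) and (323,185). The small stand is at (110,220).

Run:
```python
from h import *
p,d,K,V=load("w1.npz")
b=mask(p,(105,120,30),(130,255,255));b[:, :270]=0;b[:,330:]=0
P=cloud(d,K,V);m=(b>0)&(d>0)&(abs(P[...,2]-.283)<.008);q=P[m];c=cv2.findContours(m.astype(np.uint8),0,1)[0]
print(m.sum(),q.mean(0).round(4),cv2.minAreaRect(max(c,key=len)))
print(ray(K,V,[cv2.minAreaRect(max(c,key=len))[0]],.283))
w=ray(K,V,[(249,107),(333,109),(338,241),(247,239)],.012);print(w.round(4).tolist())
w=ray(K,V,[(249.5,144),(341.5,147),(248.5,226)],.195);print(w.round(4).tolist())
for a,e in((0,1),):print(np.degrees(np.arctan2(*(w[e]-w[a])[1::-1])))
```

```text
1248 [ 0.5145 -0.3667  0.2826] ((299.5, 201.5), (39.0, 33.0), 90.0)
[[ 0.51479884 -0.36699284  0.283     ]]
[[0.5003, -0.2824, 0.012], [0.5993, -0.3492, 0.012], [0.5053, -0.5294, 0.012], [0.3837, -0.4477, 0.012]]
[[0.4963, -0.3207, 0.195], [0.5645, -0.3676, 0.195], [0.4513, -0.385, 0.195]]
-34.4926865144908
```

```bash
python3 -m jog '[[[0.0217,0.0115,0],[0,0,-0.022],100],[[0,0,0],[0,0,0],100]]'
python3 - <<'E'
from h import *
from scipy.spatial.transform import Rotation as R
o=sensors.get_obs();y=R.from_quat(o["ee_rot"]).as_matrix();print(o["position"],y.round(3).tolist(),np.degrees(np.arctan2(y[1,1],y[0,1])))
E
```

```text
clock: 1.45
position: [0.5128, -0.3689, 0.3597]
ee_rot: [0.884, 0.467, -0.004, -0.003]
ft_force: [-0.4, 0.6, -0.1]
grip_width: 1.001
[ 0.51278397 -0.36891471  0.35973361] [[0.564, 0.825, -0.009], [0.825, -0.565, 0.001], [-0.004, -0.008, -1.0]] -34.36890489895828
```

```bash
python3 -m jog '[[[0.0015,0.0022,-0.04],[0,0,0],100],[[0,0,-0.04],[0,0,0],100],[[0,0,-0.03],[0,0,0],100],[[0,0,-0.005],[0,0,0],100]]'; python3 -m jog '[[[0,0,0],[0,0,0],0],[[0,0,0],[0,0,0],0],[[0,0,0],[0,0,0],0],[[0,0,0],[0,0,0],0]]' 110
```

```text
clock: 1.95
position: [0.5084, -0.3737, 0.2425]
ee_rot: [0.887, 0.462, -0.005, -0.001]
ft_force: [-0.7, -0.4, 0.7]
grip_width: 1.0
clock: 2.45
position: [0.5084, -0.3762, 0.2469]
ee_rot: [0.887, 0.461, -0.004, 0.002]
ft_force: [-0.5, 0.5, -0.9]
grip_width: 0.264
```

The arm drifted about 11 mm along the hook's -y while descending, so I'll reopen, recentre and close again.

```bash
python3 -m jog '[[[0,0,0],[0,0,0],60],[[0,0,0],[0,0,0],60],[[0.006,0.009,0],[0,0,0],60],[[0,0,0],[0,0,0],60]]'
python3 - <<'E'
from h import *
o=sensors.get_obs();print(o["position"],o["joint_velocities"].round(3))
for n in("scene","wrist"):
    p,d,K,V=grab(n,n+"2");cv2.imwrite(f"pics/{n}2.png",p[:,:,::-1])
crop(load("scene2.npz")[0],60,150,200,340,3,"pics/c5.png")
E
```

```text
clock: 2.95
position: [0.5153, -0.3659, 0.2473]
ee_rot: [0.887, 0.462, -0.004, 0.002]
ft_force: [-0.8, -1.1, 0.6]
grip_width: 0.603
[ 0.51534536 -0.36593996  0.24727757] [ 0.011  0.001  0.02  -0.001  0.007 -0.     0.005]
```

View pics/wrist2.png

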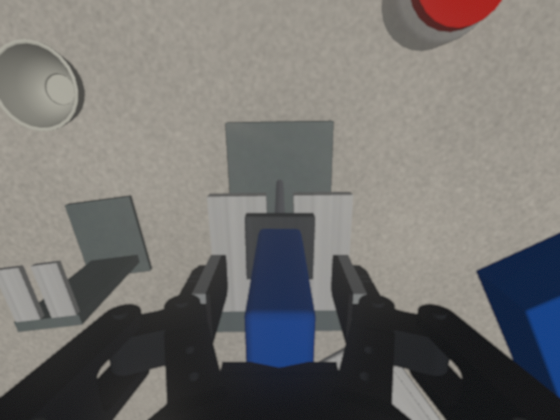

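View pics/c5.png

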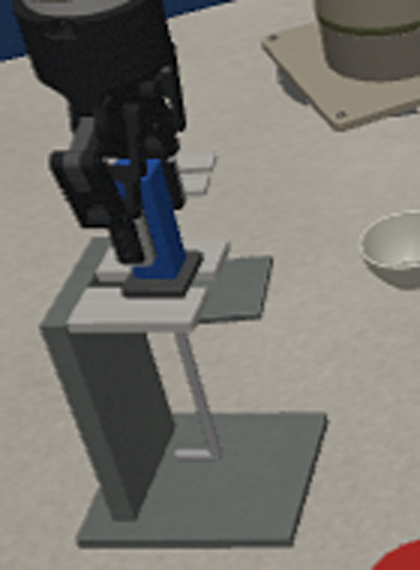

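The fingers now straddle the handle evenly and the hook hangs unmoved (wrist: handle top at (280,335)). Closing.

```bash
python3 -m jog '[[[0,0,0],[0,0,0],0],[[0,0,0],[0,0,0],0],[[0,0,0],[0,0,0],0],[[0,0,0],[0,0,0],0]]' 110; python3 -m jog '[[[0,0,0.015],[0,0,0],0],[[0,0,0],[0,0,0],0],[[0,0,0],[0,0,0],0]]'
```

```text
clock: 3.55
position: [0.5144, -0.3677, 0.2474]
ee_rot: [0.887, 0.461, -0.004, 0.002]
ft_force: [0.4, 0.2, 0.6]
grip_width: 0.266
clock: 3.92
position: [0.5141, -0.3678, 0.2634]
ee_rot: [0.888, 0.461, -0.004, 0.002]
ft_force: [-0.1, -1.0, -1.9]
grip_width: 0.267
```

```bash
python3 -m jog '[[[0.011,0.0165,0],[0,0,0],0],[[0.011,0.0165,0],[0,0,0],0],[[0.011,0.0165,0],[0,0,0],0],[[0.011,0.0165,0],[0,0,0],0],[[0,0,0],[0,0,0],0]]'
python3 - <<'E'
from h import *
p,d,K,V=grab("scene","s3");crop(p,60,130,240,340,2.8,"pics/s3.png")
E
```

```text
clock: 4.55
position: [0.5622, -0.294, 0.2627]
ee_rot: [0.887, 0.463, -0.004, 0.001]
ft_force: [0.1, 0.1, -1.7]
grip_width: 0.264
```

View pics/s3.png

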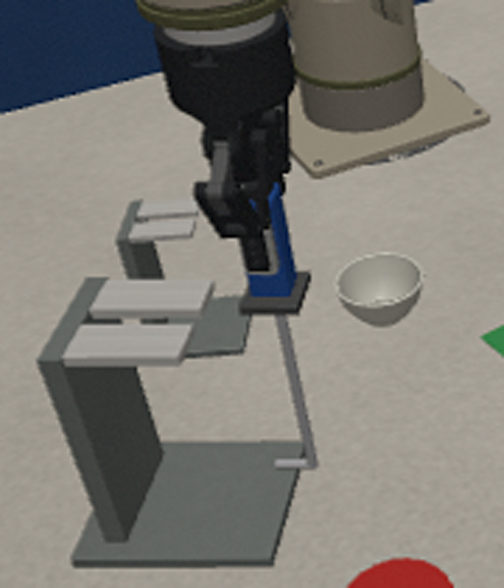

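```bash
python3 -m jog '[[[0,0,0.05],[0,0,0],0],[[0.003,0.045,0],[0,0,0.1745],0],[[0.003,0.05,0],[0,0,0.1745],0],[[0.003,0.05,0],[0,0,0.1745],0],[[0.003,0.05,0],[0,0,0.1745],0]]'; python3 -m jog '[[[0.003,0.045,0],[0,0,0],0],[[0.003,0.045,0],[0,0,0],0],[[0.003,0.03,0],[0,0,0],0],[[0,0,0],[0,0,0],0]]';python3 - <<'E'
from h import *
from scipy.spatial.transform import Rotation as R
o=sensors.get_obs();y=R.from_quat(o["ee_rot"]).as_matrix();print(o["position"],y.round(3).tolist(),np.degrees(np.arctan2(y[1,1],y[0,1])),o["joint_pos"].round(2))
E
```

```text
clock: 5.22
position: [0.5704, -0.106, 0.3134]
ee_rot: [0.674, 0.739, -0.006, 0.005]
ft_force: [1.0, 0.2, -1.9]
grip_width: 0.265
clock: 5.72
position: [0.5789, 0.0178, 0.3143]
ee_rot: [0.673, 0.74, -0.006, 0.006]
ft_force: [-0.4, -0.6, -1.2]
grip_width: 0.269
[0.57886273 0.01784318 0.31430168] [[-0.094, 0.996, 0.001], [0.995, 0.094, -0.017], [-0.017, -0.001, -1.0]] 5.403518761412921 [ 0.36  0.26 -0.59  1.46  0.16  1.47 -0.13]
```

```bash
python3 -m jog '[[[0,0,0],[0.165,0.017,0],0],[[0,0,0],[0.165,0.017,0],0],[[0,0,0],[0.165,0.017,0],0],[[0,0,0],[0.165,0.017,0],0],[[0,0,0],[0,0,0],0]]';python3 - <<'E'
from h import *
from scipy.spatial.transform import Rotation as R
o=sensors.get_obs();y=R.from_quat(o["ee_rot"]).as_matrix();print(o["position"],y.round(3).tolist(),np.degrees(np.arctan2(y[1,1],y[0,1])),o["joint_pos"].round(2))
for n in("scene","side"):
    p,d,K,V=grab(n,n+"4");cv2.imwrite(f"pics/{n}4.png",p[:,:,::-1])
E
```

```text
clock: 6.35
position: [0.5798, 0.0085, 0.3142]
ee_rot: [0.64, 0.696, 0.219, -0.239]
ft_force: [0.9, -0.5, -0.9]
grip_width: 0.266
[0.57977572 0.00854191 0.31416476] [[-0.066, 0.996, -0.052], [0.788, 0.084, 0.61], [0.612, -0.001, -0.791]] 4.820154799941744 [ 0.69  0.4  -0.6   1.44 -0.43  1.52  0.25]
```

View pics/scene4.png

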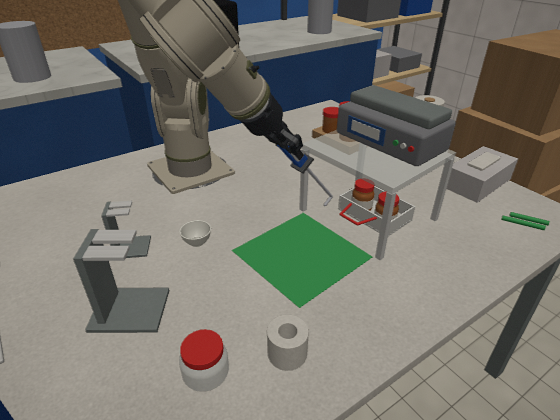

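View pics/side4.png

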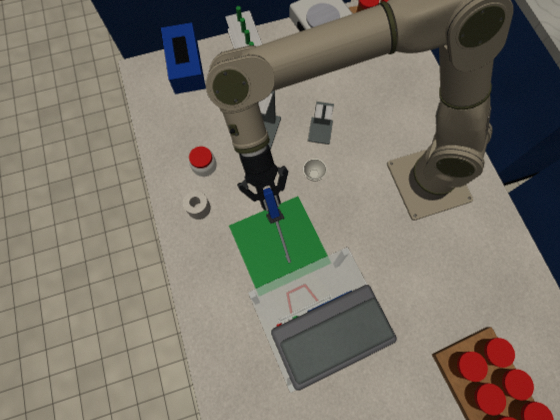

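The hook is held tilted about 38°, with its foot at scene (329,203) and side (290,262), pointing toward the loop. I'll check the predicted foot against both pictures.

Run:
```python
from h import *
F=np.array([.5798,.0085,.3142])+.2174*np.array([-.052,.61,-.791]);T=F+.026*np.array([.066,-.788,-.612])
print(F,T)
for n,b in(("scene",(300,170,380,230)),("side",(260,220,340,310))):
    p,d,K,V=load(n+"4.npz");print(n,proj(K,V,[F,T,(.566,.2165,.042)]).round(1).tolist());crop(p,*b,7,f"pics/c6{n}.png")
```

```text
[0.5684952 0.141114  0.1422366] [0.5702112 0.120626  0.1263246]
scene [[330.1, 196.8], [323.8, 205.0], [347.9, 218.4]]
side [[288.4, 259.9], [285.6, 254.7], [296.1, 288.6]]
```

View pics/c6scene.png

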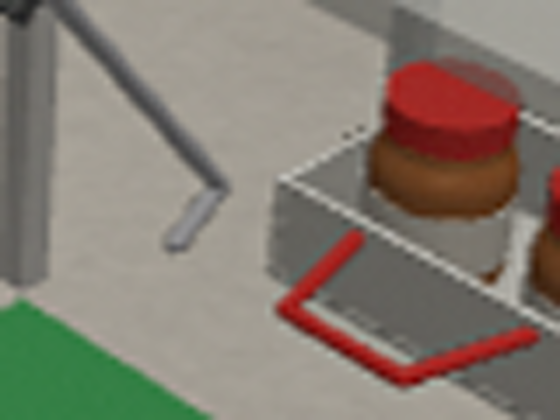

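View pics/c6side.png

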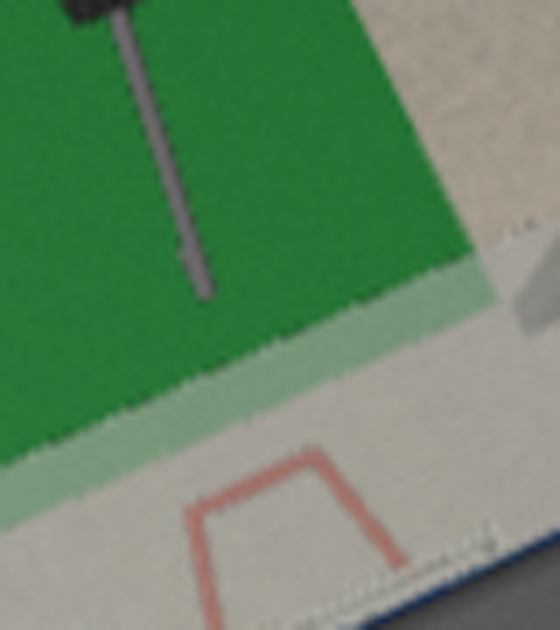

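```bash
python3 -m jog '[[[0,0,-0.03],[0,0,0],0],[[0,0,-0.03],[0,0,0],0],[[0,0,0],[0,0,0],0],[[-0.001,0.025,0],[0,0,0],0],[[0,0,0],[0,0,0],0]]';python3 -m jog '[[[-0.001,0.025,0],[0,0,0],0],[[-0.001,0.025,0],[0,0,0],0],[[-0.001,0.015,0],[0,0,0],0],[[0,0,0],[0,0,0],0]]'
cat > chk.py <<'E'
from h import *
import sys
from scipy.spatial.transform import Rotation as R
t=sys.argv[1]
o=sensors.get_obs();y=R.from_quat(o["ee_rot"]).as_matrix();F=o["position"]+.2174*y[:,2];T=F-.026*y[:,0]
print("tcp",o["position"].round(4),"foot",F.round(4),"tip",T.round(4),"tilt",np.degrees(np.arccos(-y[2,2])).round(1),"ft",o["ft_force"].round(1))
S=np.array([[.9945,.1045],[-.1045,.9945]])
print("foot in shelf",(S@(F[:2]-[.5595,.185])).round(4))
for n,b in(("scene",eval(sys.argv[2])),("side",eval(sys.argv[3]))):
    p,d,K,V=grab(n,n+t);crop(p,*b,int(sys.argv[4]),f"pics/{n}{t}.png");print(n,proj(K,V,[F,T]).round(1).tolist())
E
python3 chk.py 5 300,140,400,240 250,240,340,320 6
```

```text
clock: 7.08
position: [0.5799, 0.0462, 0.263]
ee_rot: [0.634, 0.706, 0.216, -0.229]
ft_force: [-0.2, -0.5, -0.5]
grip_width: 0.266
clock: 7.58
position: [0.5766, 0.1177, 0.2662]
ee_rot: [0.632, 0.708, 0.216, -0.227]
ft_force: [1.8, -1.0, -1.3]
grip_width: 0.27
tcp [0.5766 0.1177 0.2662] foot [0.566  0.2469 0.0916] tip [0.5686 0.2262 0.0761] tilt 36.6 ft [ 1.8 -1.  -1.3]
foot in shelf [0.013  0.0609]
scene [[358.1, 199.9], [352.5, 207.5]]
side [[299.9, 296.4], [296.7, 290.6]]
```

View pics/scene5.png

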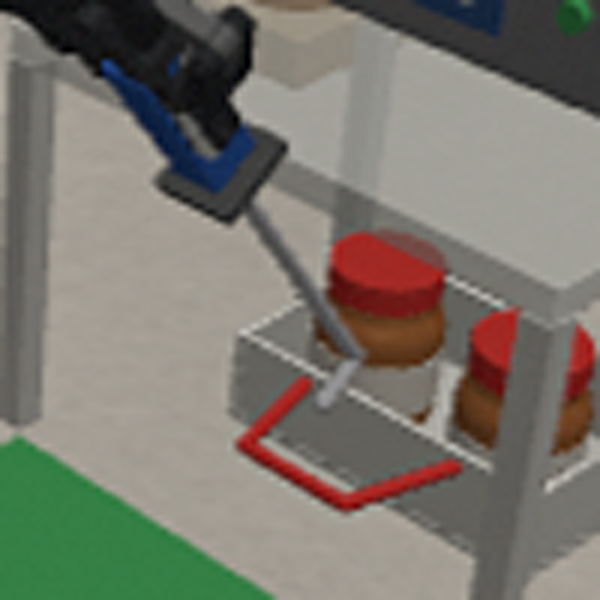

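View pics/side5.png

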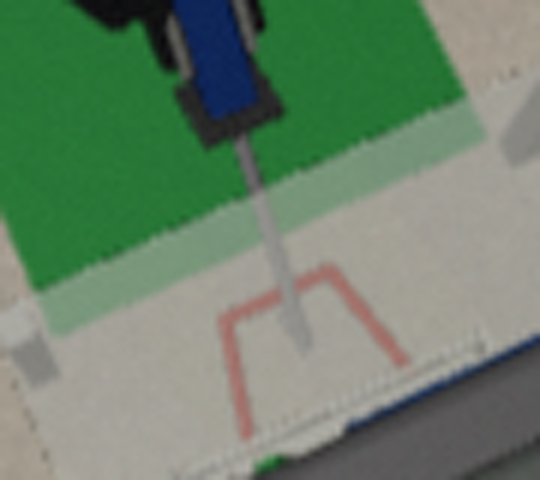

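Both views show the foot above the loop's interior, with the prong tip at scene (354,207), just behind the front bar. Lowering.

```bash
python3 -m jog '[[[0,0,-0.015],[0,0,0],0],[[0,0,-0.015],[0,0,0],0],[[0,0,0],[0,0,0],0]]';python3 -c "
from h import *
from scipy.spatial.transform import Rotation as R
o=sensors.get_obs();y=R.from_quat(o['ee_rot']).as_matrix();F=o['position']+.2174*y[:,2];print(F,F-.026*y[:,0],o['ft_force'])"
```

```text
clock: 8.05
position: [0.5772, 0.113, 0.2321]
ee_rot: [0.635, 0.706, 0.216, -0.227]
ft_force: [-0.3, 0.4, -1.0]
grip_width: 0.266
[0.5669547  0.24205339 0.05739424] [0.5693119  0.22129451 0.04191805] [-0.31010955  0.37385413 -1.02859389]
```

```bash
python3 -m jog '[[[-0.001,0.011,0.004],[0,0,0],0],[[0,0.003,-0.012],[0,0,0],0],[[0,0.003,-0.012],[0,0,0],0],[[0,0,0],[0,0,0],0]]';python3 chk.py 6 300,140,400,240 250,240,340,320 6
```

```text
clock: 8.55
position: [0.5762, 0.1314, 0.2108]
ee_rot: [0.635, 0.706, 0.216, -0.227]
ft_force: [-0.8, -0.2, -2.2]
grip_width: 0.266
tcp [0.5762 0.1314 0.2108] foot [0.566  0.2605 0.0361] tip [0.5684 0.2397 0.0207] tilt 36.6 ft [-0.8 -0.2 -2.2]
foot in shelf [0.0144 0.0744]
scene [[359.4, 214.8], [354.0, 222.2]]
side [[300.5, 302.5], [297.5, 296.8]]
```

View pics/scene6.png

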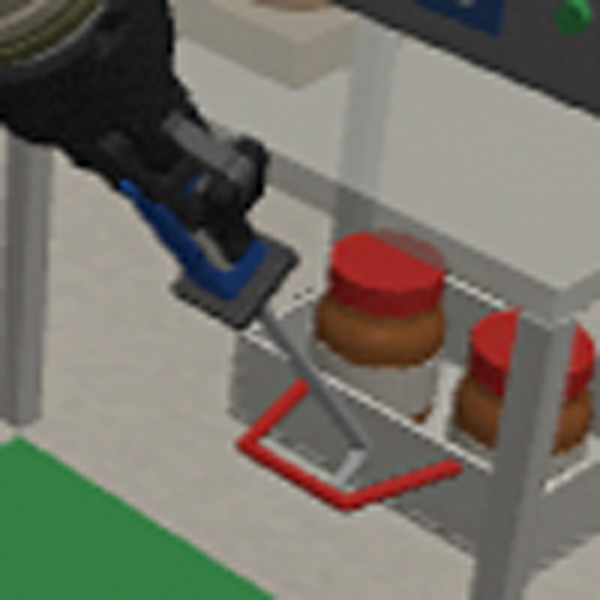

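View pics/side6.png

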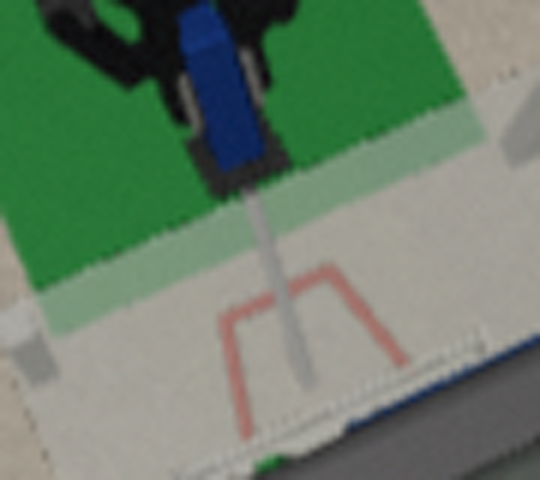

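The foot is inside the loop and below the bar, near the wall. Lowering 9 mm more, then drawing out until it touches the bar.

```bash
python3 -m jog '[[[0,-0.004,-0.009],[0,0,0],0],[[0,0,0],[0,0,0],0],[[0.001,-0.01,0],[0,0,0],0],[[0.001,-0.01,0],[0,0,0],0],[[0,0,0],[0,0,0],0]]';python3 chk.py 7 300,140,400,240 250,240,340,320 6
```

```text
clock: 9.28
position: [0.5796, 0.1042, 0.2029]
ee_rot: [0.635, 0.706, 0.217, -0.226]
ft_force: [0.8, -0.3, -1.0]
grip_width: 0.267
tcp [0.5796 0.1042 0.2029] foot [0.5701 0.2333 0.0282] tip [0.5725 0.2125 0.0127] tilt 36.5 ft [ 0.8 -0.3 -1. ]
foot in shelf [0.0156 0.0469]
scene [[353.0, 221.1], [347.4, 228.6]]
side [[296.4, 294.7], [293.5, 289.2]]
```

View pics/scene7.png

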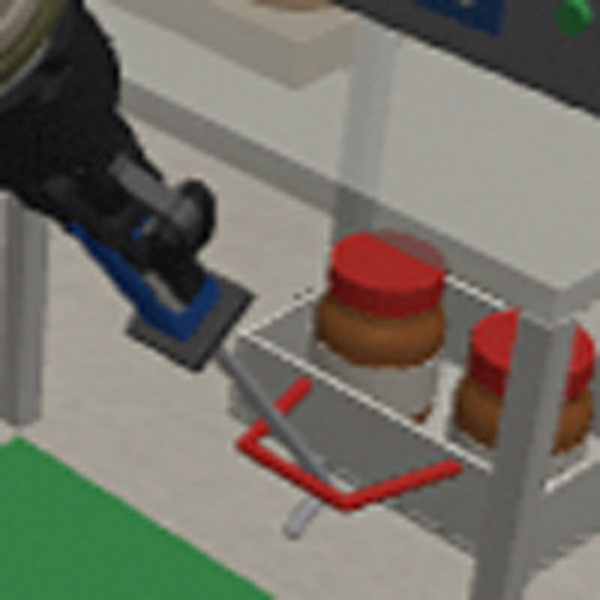

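The prong is now under the bar (scene (349,225)). Starting the drag gently.

```bash
python3 -m jog '[[[-0.004,-0.003,0],[0,0,0],0],[[0,-0.005,0],[0,0,0],0],[[0.0005,-0.007,0],[0,0,0],0],[[0.001,-0.008,0],[0,0,0],0],[[0.001,-0.008,0],[0,0,0],0]]';python3 chk.py 8 280,140,420,260 230,220,350,340 5
```

```text
clock: 10.0
position: [0.5769, 0.0754, 0.2037]
ee_rot: [0.633, 0.707, 0.217, -0.228]
ft_force: [-0.1, 3.9, -0.6]
grip_width: 0.269
tcp [0.5769 0.0754 0.2037] foot [0.5667 0.205  0.0294] tip [0.5692 0.1843 0.0139] tilt 36.7 ft [-0.1  3.9 -0.6]
foot in shelf [0.0093 0.0191]
scene [[344.5, 223.6], [338.9, 231.2]]
side [[294.6, 285.7], [291.7, 280.3]]
```

View pics/scene8.png

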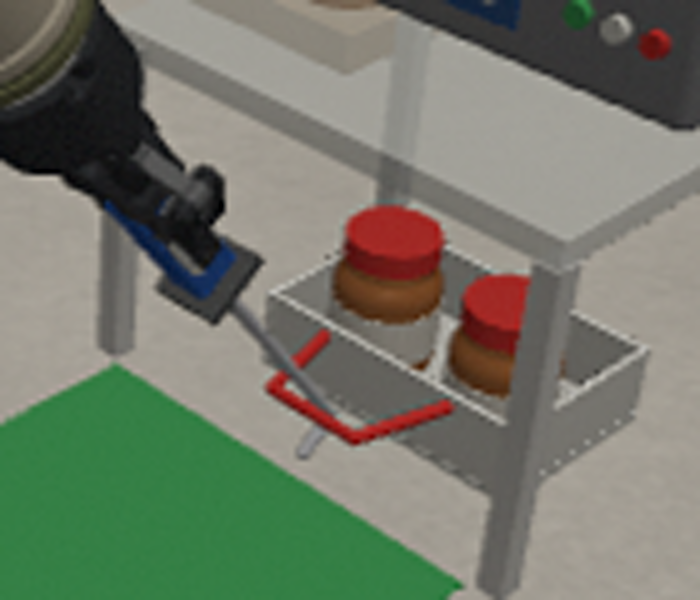

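View pics/side8.png

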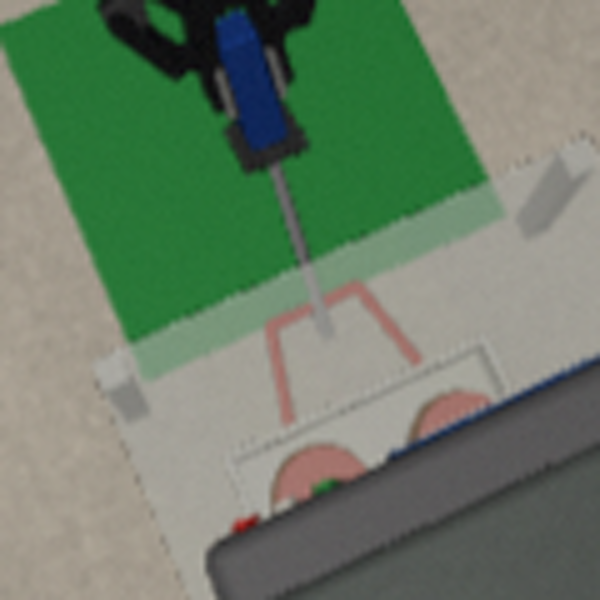

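The tray follows (drag about 4 N). Continuing in short bursts.

```bash
python3 -m jog '[[[0.0005,-0.006,0],[0,0,0],0],[[0.001,-0.009,0],[0,0,0],0],[[0.001,-0.01,0],[0,0,0],0],[[0.001,-0.01,0],[0,0,0],0],[[0.001,-0.01,0],[0,0,0],0]]';python3 -m jog '[[[0.001,-0.01,0],[0,0,0],0],[[0.001,-0.01,0],[0,0,0],0],[[0.001,-0.01,0],[0,0,0],0],[[0.001,-0.009,0],[0,0,0],0],[[0.001,-0.006,0],[0,0,0],0]]';python3 chk.py 9 250,140,420,290 200,190,370,340 4
```

```text
clock: 10.72
position: [0.5818, 0.0278, 0.204]
ee_rot: [0.633, 0.707, 0.218, -0.228]
ft_force: [-0.6, 3.9, -0.8]
grip_width: 0.27
clock: 11.35
position: [0.587, -0.0211, 0.2038]
ee_rot: [0.634, 0.706, 0.218, -0.228]
ft_force: [0.4, 3.2, -0.1]
grip_width: 0.269
tcp [ 0.587  -0.0211  0.2038] foot [0.5769 0.1087 0.0296] tip [0.5793 0.088  0.0141] tilt 36.8 ft [ 0.4  3.2 -0.1]
foot in shelf [ 0.0093 -0.0777]
scene [[319.5, 238.1], [313.6, 246.0]]
side [[282.2, 258.0], [279.5, 253.2]]
```

View pics/scene9.png

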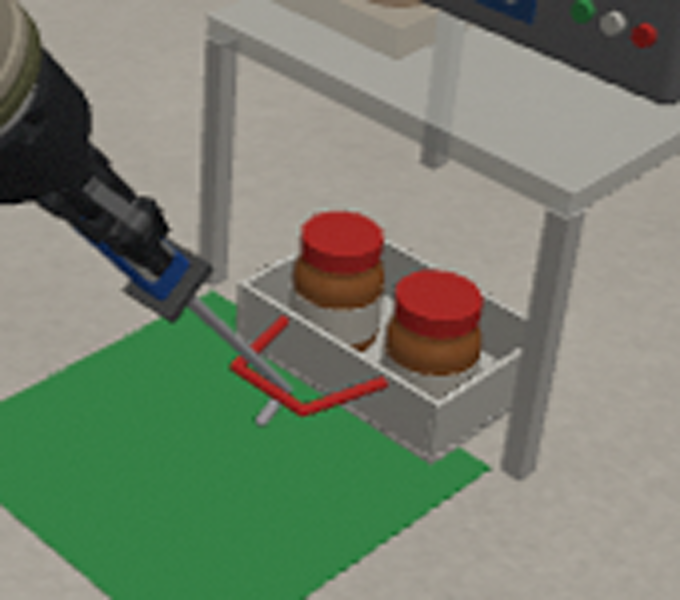

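The tray is half out and straight, with both jars standing. Continuing.

```bash
python3 -m jog '[[[0.0005,-0.006,0],[0,0,0],0],[[0.001,-0.009,0],[0,0,0],0],[[0.001,-0.01,0],[0,0,0],0],[[0.001,-0.01,0],[0,0,0],0],[[0.001,-0.01,0],[0,0,0],0]]';python3 -m jog '[[[0.001,-0.01,0],[0,0,0],0],[[0.001,-0.01,0],[0,0,0],0],[[0.001,-0.01,0],[0,0,0],0],[[0.001,-0.01,0],[0,0,0],0],[[0.001,-0.01,0],[0,0,0],0]]';python3 -m jog '[[[0.001,-0.01,0],[0,0,0],0],[[0.001,-0.01,0],[0,0,0],0],[[0.001,-0.009,0],[0,0,0],0],[[0.001,-0.006,0],[0,0,0],0],[[0,0,0],[0,0,0],0]]';python3 chk.py 10 220,140,420,310 200,150,370,320 4
```

```text
clock: 12.08
position: [0.5917, -0.0679, 0.2039]
ee_rot: [0.633, 0.707, 0.218, -0.229]
ft_force: [-1.0, 4.7, -0.2]
grip_width: 0.272
clock: 12.7
position: [0.5969, -0.1218, 0.2037]
ee_rot: [0.633, 0.707, 0.218, -0.229]
ft_force: [-0.4, 4.5, 0.5]
grip_width: 0.266
clock: 13.32
position: [0.6011, -0.1605, 0.2034]
ee_rot: [0.634, 0.706, 0.217, -0.228]
ft_force: [0.1, 2.0, 1.2]
grip_width: 0.265
tcp [ 0.6011 -0.1605  0.2034] foot [ 0.5908 -0.0308  0.0292] tip [ 0.5932 -0.0515  0.0137] tilt 36.8 ft [0.1 2.  1.2]
foot in shelf [ 0.0086 -0.2179]
scene [[278.6, 261.7], [272.1, 270.3]]
side [[265.3, 220.0], [263.0, 216.0]]
```

View pics/scene10.png

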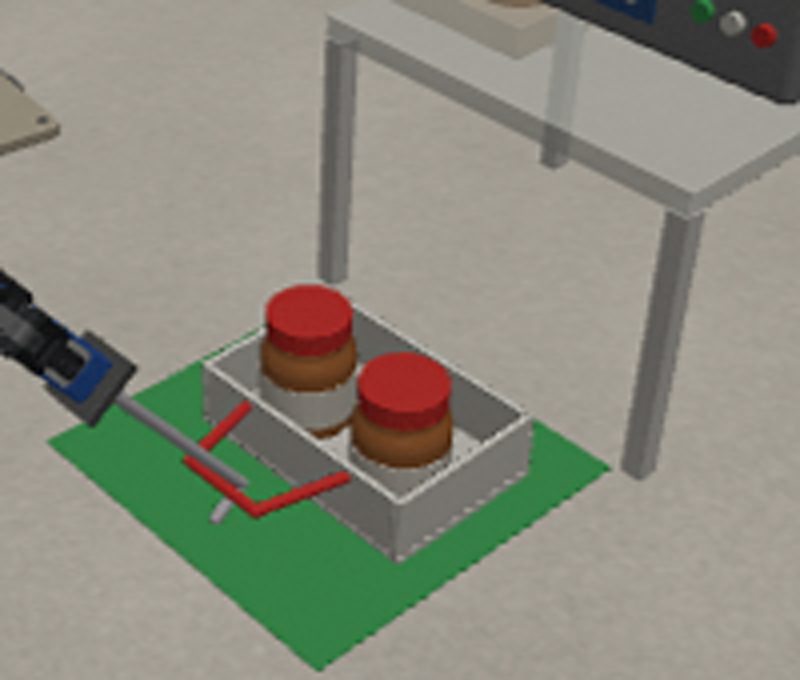

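View pics/side10.png

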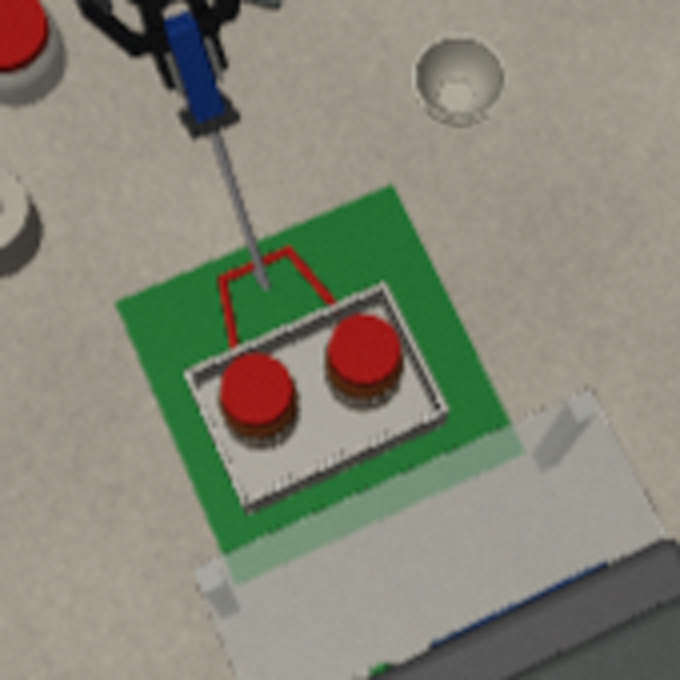

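Run:
```python
from h import *
p,d,K,V=load("side10.npz")
w=ray(K,V,np.array([(186,372),(384,285),(448,412),(248,507)])/4+[200,150],.05)
S=np.array([[.9945,.1045],[-.1045,.9945]])
print(((w[:,:2]-[.5595,.185])@S.T).round(3))
p,d,K,V=load("scene10.npz")
w=ray(K,V,np.array([(204,363),(400,500),(528,414)])/4+[220,140],.05);print(((w[:,:2]-[.5595,.185])@S.T).round(3))
```

```text
[[ 0.096 -0.165]
 [-0.08  -0.167]
 [-0.083 -0.05 ]
 [ 0.093 -0.045]]
[[-0.077 -0.171]
 [ 0.097 -0.166]
 [ 0.094 -0.05 ]]
```

All tray corners are on the mat with at least 35 mm of margin. To unhook, I'll move inward a little and then lift.

```bash
python3 -m jog '[[[-0.001,0.007,0],[0,0,0],0],[[-0.001,0.007,0],[0,0,0],0],[[0,0,0],[0,0,0],0]]';python3 chk.py 11 220,180,360,310 200,150,320,270 5
```

```text
clock: 13.8
position: [0.5989, -0.1461, 0.2031]
ee_rot: [0.634, 0.707, 0.216, -0.227]
ft_force: [0.3, -0.9, -1.5]
grip_width: 0.269
tcp [ 0.5989 -0.1461  0.2031] foot [ 0.5888 -0.0171  0.0284] tip [ 0.5912 -0.0378  0.0129] tilt 36.5 ft [ 0.3 -0.9 -1.5]
foot in shelf [ 0.008 -0.204]
scene [[282.7, 259.3], [276.3, 267.8]]
side [[267.1, 223.6], [264.8, 219.5]]
```

View pics/scene11.png

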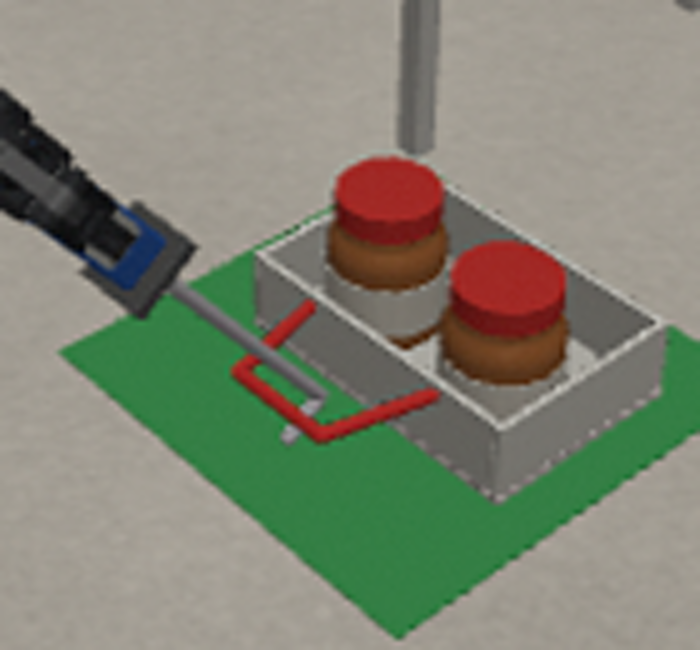

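View pics/side11.png

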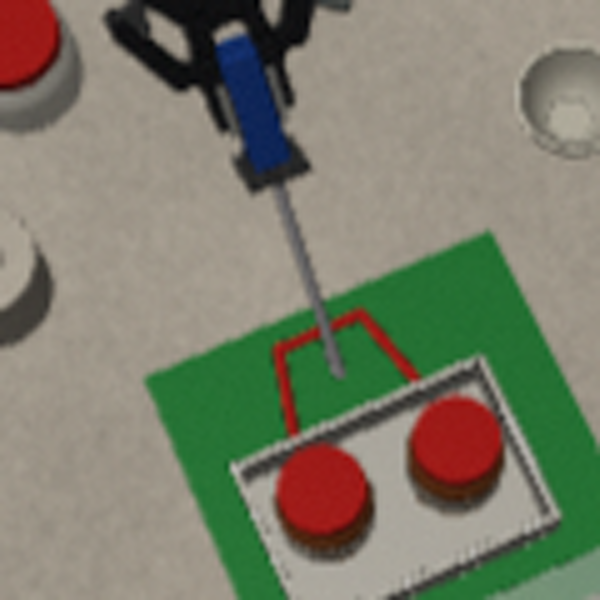

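```bash
python3 -m jog '[[[-0.001,0.006,0],[0,0,0],0],[[-0.001,0.006,0],[0,0,0],0],[[0,0,0],[0,0,0],0]]';python3 chk.py 12 220,180,360,310 200,150,320,270 5
```

```text
clock: 14.28
position: [0.5967, -0.1343, 0.2028]
ee_rot: [0.635, 0.706, 0.216, -0.227]
ft_force: [-0.6, -0.0, -0.8]
grip_width: 0.27
tcp [ 0.5967 -0.1343  0.2028] foot [ 0.5868 -0.0053  0.0281] tip [ 0.5891 -0.0261  0.0126] tilt 36.5 ft [-0.6 -0.  -0.8]
foot in shelf [ 0.0072 -0.1921]
scene [[286.2, 257.1], [279.8, 265.6]]
side [[268.8, 226.7], [266.4, 222.5]]
```

View pics/scene12.png

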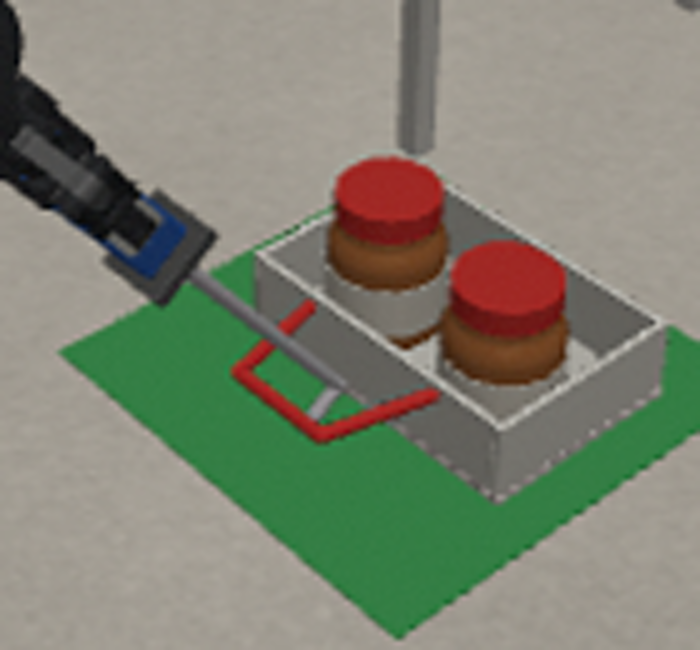

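```bash
python3 -m jog '[[[0,0.001,0.015],[0,0,0],0],[[0,0,0],[0,0,0],0]]';python3 -c "
from h import *
from scipy.spatial.transform import Rotation as R
o=sensors.get_obs();y=R.from_quat(o['ee_rot']).as_matrix();F=o['position']+.2174*y[:,2];print(F,F-.026*y[:,0],o['ft_force'])"
```

```text
clock: 14.62
position: [0.597, -0.1342, 0.2192]
ee_rot: [0.635, 0.706, 0.216, -0.226]
ft_force: [0.1, 0.2, -1.2]
grip_width: 0.268
[ 0.58729761 -0.00529011  0.04437755] [ 0.58966249 -0.02606481  0.02892378] [ 0.13261522  0.1953234  -1.24788227]
```

```bash
python3 -m jog '[[[0,0.001,0.015],[0,0,0],0],[[0,0.001,0.015],[0,0,0],0],[[0,0.001,0.015],[0,0,0],0],[[0,0,0],[0,0,0],0]]';python3 chk.py 13 220,180,360,310 200,150,320,270 5
```

```text
clock: 15.12
position: [0.5973, -0.1311, 0.2686]
ee_rot: [0.635, 0.706, 0.217, -0.225]
ft_force: [-0.5, -0.2, -1.8]
grip_width: 0.264
tcp [ 0.5973 -0.1311  0.2686] foot [ 0.5879 -0.0023  0.0937] tip [ 0.5903 -0.0231  0.0783] tilt 36.4 ft [-0.5 -0.2 -1.8]
foot in shelf [ 0.0087 -0.1892]
scene [[287.8, 236.2], [281.2, 244.9]]
side [[268.1, 222.0], [265.6, 217.7]]
```

View pics/scene13.png

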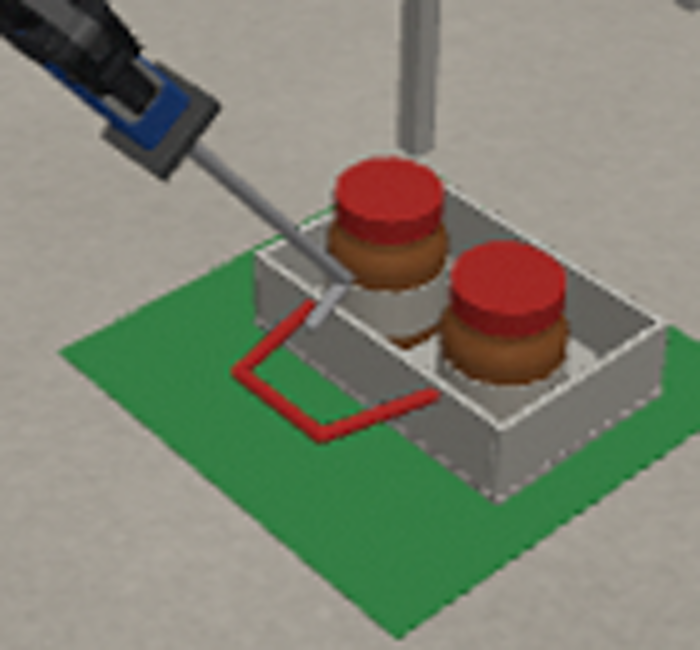

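```bash
python3 -m jog '[[[0,-0.01,0.035],[0,0,0],0],[[0,-0.02,0.035],[0,0,0],0],[[0,-0.02,0],[-0.158,-0.0166,0],0],[[0,-0.02,0],[-0.158,-0.0166,0],0],[[0,-0.02,0],[-0.158,-0.0166,0],0]]';python3 -m jog '[[[0,0,0],[-0.158,-0.0166,0],0],[[0,0,0],[0,0,-0.173],0],[[0,0,0],[0,0,-0.173],0],[[0,0,0],[0,0,-0.173],0],[[0,0,0],[0,0,-0.173],0]]';python3 -m jog '[[[0,0,0],[0,0,0],0]]'
python3 - <<'E'
from h import *
from scipy.spatial.transform import Rotation as R
o=sensors.get_obs();y=R.from_quat(o["ee_rot"]).as_matrix();print(o["position"],y.round(3).tolist(),np.degrees(np.arctan2(y[1,1],y[0,1])),o["joint_pos"].round(2))
E
```

```text
clock: 15.85
position: [0.5951, -0.2258, 0.3331]
ee_rot: [0.668, 0.74, 0.055, -0.053]
ft_force: [0.3, 0.3, -2.8]
grip_width: 0.268
clock: 16.48
position: [0.5942, -0.2236, 0.3306]
ee_rot: [0.885, 0.465, -0.004, 0.006]
ft_force: [-0.6, -0.3, -1.6]
grip_width: 0.264
clock: 16.6
position: [0.5941, -0.2234, 0.3298]
ee_rot: [0.885, 0.465, -0.005, 0.006]
ft_force: [0.5, 0.6, -1.6]
grip_width: 0.269
[ 0.59406654 -0.22336887  0.32980466] [[0.567, 0.824, -0.003], [0.824, -0.567, -0.014], [-0.014, 0.005, -1.0]] -34.548319860588535 [ 0.52  0.35 -0.32  1.29  0.12  1.52 -0.4 ]
```

```bash
python3 -m jog '[[[-0.019,-0.04,0],[0,0,0],0],[[-0.018,-0.04,0],[0,0,0],0],[[0,0,0],[0,0,0],0]]';python3 chk.py 14 60,130,240,330 200,30,340,170 3
python3 - <<'E'
from h import *
p,d,K,V=grab("wrist","w14");cv2.imwrite("pics/w14.png",p[:,:,::-1])
E
```

```text
clock: 16.98
position: [0.5556, -0.3046, 0.3278]
ee_rot: [0.881, 0.472, -0.006, 0.004]
ft_force: [0.2, 0.4, -0.9]
grip_width: 0.268
tcp [ 0.5556 -0.3046  0.3278] foot [ 0.5543 -0.3073  0.1104] tip [ 0.5399 -0.329   0.1108] tilt 0.8 ft [ 0.2  0.4 -0.9]
foot in shelf [-0.0566 -0.4891]
scene [[158.4, 274.0], [145.8, 274.0]]
side [[250.5, 134.7], [252.7, 128.1]]
```

View pics/scene14.png

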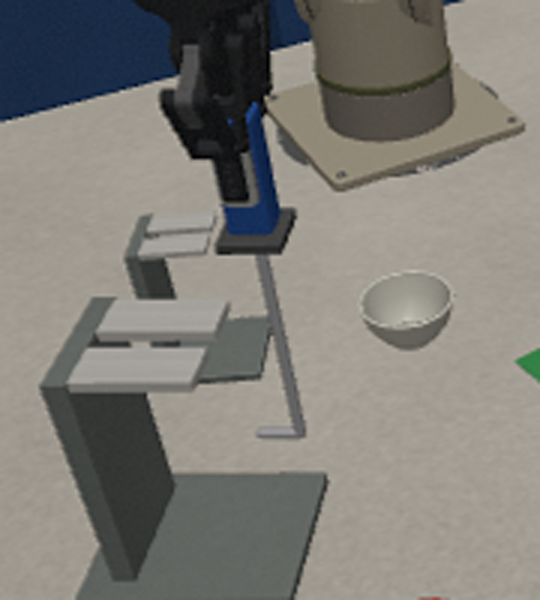

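View pics/w14.png

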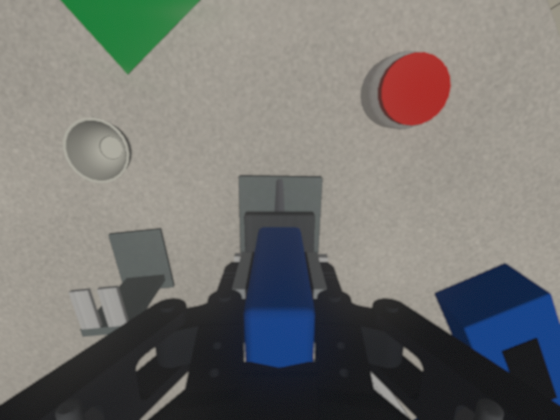

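The hook hangs straight in the jaws, and its foot at scene (160,274) agrees with the prediction within 2 px. Lowering to fork level in front of the stand.

```bash
python3 -m jog '[[[0,0.002,-0.03],[0,0,0],0],[[0,0.002,-0.03],[0,0,0],0],[[0,0,0],[0,0,0],0]]';cat > st.py <<'E'
from h import *
from scipy.spatial.transform import Rotation as R
o=sensors.get_obs();y=R.from_quat(o["ee_rot"]).as_matrix()
e=o["position"][:2]-[.5144,-.3677];a=np.radians(-34.2);x=np.array([np.cos(a),np.sin(a)]);yy=np.array([-x[1],x[0]])
print("stand x,y",(e@x).round(4),(e@yy).round(4),"z",o["position"][2].round(4),"yaw",np.degrees(np.arctan2(y[1,1],y[0,1])).round(1),"tz",y[:,2].round(3),"ft",o["ft_force"].round(1),"foot",(o["position"]+.2174*y[:,2]).round(4))
E
python3 st.py
```

```text
clock: 17.5
position: [0.5602, -0.2912, 0.2671]
ee_rot: [0.878, 0.479, -0.003, 0.003]
ft_force: [0.5, 0.5, -1.2]
grip_width: 0.265
stand x,y -0.0052 0.089 z 0.2671 yaw -32.8 tz [-0.003 -0.009 -1.   ] ft [ 0.5  0.5 -1.2] foot [ 0.5596 -0.2931  0.0497]
```

```bash
python3 -m jog '[[[0.0045,-0.003,-0.004],[0,0,-0.023],0],[[-0.011,-0.0165,0],[0,0,0],0],[[0,0,0],[0,0,0],0]]';python3 st.py
```

```text
clock: 17.88
position: [0.5548, -0.3119, 0.2663]
ee_rot: [0.883, 0.469, -0.002, 0.005]
ft_force: [-0.1, -0.8, -1.1]
grip_width: 0.268
stand x,y 0.0021 0.0689 z 0.2663 yaw -34.1 tz [ 0.001 -0.011 -1.   ] ft [-0.1 -0.8 -1.1] foot [ 0.555  -0.3142  0.0489]
```

```bash
python3 -m jog '[[[-0.0125,-0.0145,-0.004],[0,0,0],0],[[0,0,0],[0,0,0],0]]';python3 st.py;python3 chk.py 15 60,130,200,330 220,60,320,160 4
```

```text
clock: 18.12
position: [0.5415, -0.328, 0.263]
ee_rot: [0.883, 0.469, -0.002, 0.006]
ft_force: [-0.5, 0.4, -1.6]
grip_width: 0.269
stand x,y 0.0001 0.0481 z 0.263 yaw -34.1 tz [ 0.002 -0.012 -1.   ] ft [-0.5  0.4 -1.6] foot [ 0.5419 -0.3305  0.0456]
tcp [ 0.5415 -0.328   0.263 ] foot [ 0.5419 -0.3305  0.0456] tip [ 0.5274 -0.352   0.0458] tilt 0.7 ft [-0.5  0.4 -1.6]
foot in shelf [-0.0713 -0.5108]
scene [[151.0, 296.8], [138.8, 296.8]]
side [[253.4, 137.4], [255.6, 131.1]]
```

View pics/scene15.png

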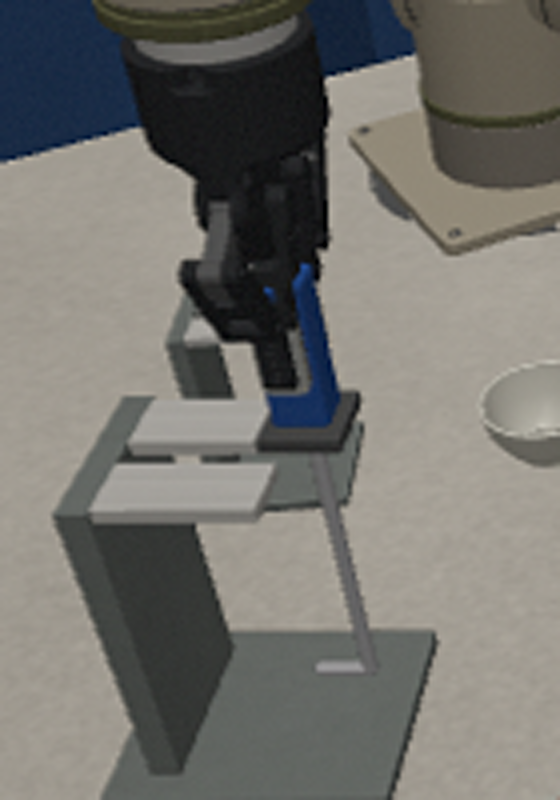

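View pics/side15.png

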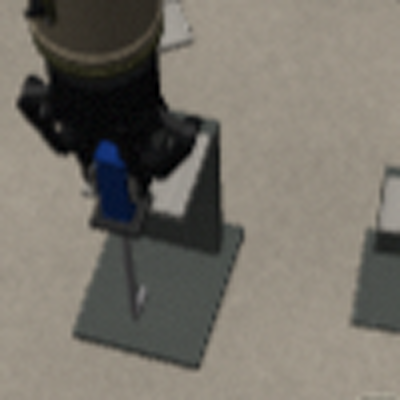

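The shank lines up with the slot, so I'll slide in.

```bash
python3 -m jog '[[[-0.0056,-0.0083,0],[0,0,0],0],[[-0.0056,-0.0083,0],[0,0,0],0],[[0,0,0],[0,0,0],0]]';python3 st.py
```

```text
clock: 18.6
position: [0.5315, -0.343, 0.2636]
ee_rot: [0.882, 0.47, -0.001, 0.005]
ft_force: [-1.0, -0.3, -2.1]
grip_width: 0.268
stand x,y 0.0002 0.0301 z 0.2636 yaw -33.9 tz [ 0.004 -0.01  -1.   ] ft [-1.  -0.3 -2.1] foot [ 0.5322 -0.3452  0.0462]
```

```bash
python3 -m jog '[[[-0.0056,-0.0083,0],[0,0,0],0],[[-0.0056,-0.0083,0],[0,0,0],0],[[-0.0045,-0.0065,0],[0,0,0],0],[[0,0,0],[0,0,0],0]]';python3 st.py;python3 chk.py 16 60,130,200,330 220,60,320,160 4
```

```text
clock: 19.1
position: [0.5144, -0.3679, 0.2635]
ee_rot: [0.883, 0.47, -0.001, 0.005]
ft_force: [0.6, 0.3, -1.4]
grip_width: 0.266
stand x,y 0.0002 -0.0002 z 0.2635 yaw -33.9 tz [ 0.003 -0.01  -1.   ] ft [ 0.6  0.3 -1.4] foot [ 0.5152 -0.3702  0.0461]
tcp [ 0.5144 -0.3679  0.2635] foot [ 0.5152 -0.3702  0.0461] tip [ 0.5006 -0.3918  0.0463] tilt 0.6 ft [ 0.6  0.3 -1.4]
foot in shelf [-0.1021 -0.5475]
scene [[128.6, 296.8], [116.4, 296.8]]
side [[257.4, 125.8], [259.5, 119.7]]
```

View pics/scene16.png

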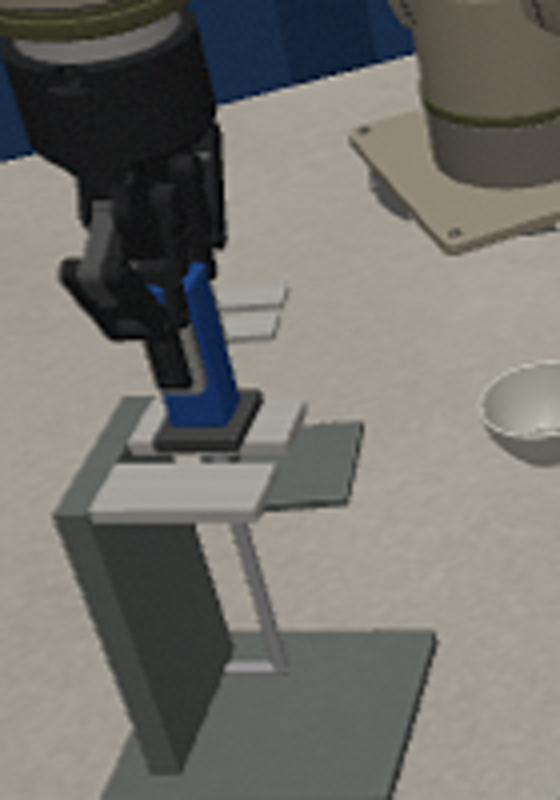

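```bash
python3 -m jog '[[[0.001,0.001,-0.008],[0,0,0],0],[[0,0,-0.003],[0,0,0],0],[[0,0,0],[0,0,0],0]]';python3 st.py;python3 -m jog '[[[0,0,-0.002],[0,0,0],0],[[0,0,-0.001],[0,0,0],0],[[0,0,0],[0,0,0],0]]'; python3 st.py
```

```text
clock: 19.58
position: [0.5167, -0.3647, 0.2513]
ee_rot: [0.882, 0.471, -0.001, 0.005]
ft_force: [0.3, 0.0, -2.0]
grip_width: 0.268
stand x,y 0.0003 0.0038 z 0.2513 yaw -33.7 tz [ 0.004 -0.009 -1.   ] ft [ 0.3  0.  -2. ] foot [ 0.5175 -0.3667  0.0339]
clock: 19.95
position: [0.5169, -0.3646, 0.2482]
ee_rot: [0.882, 0.472, -0.001, 0.005]
ft_force: [0.8, 0.1, -2.2]
grip_width: 0.269
stand x,y 0.0003 0.004 z 0.2482 yaw -33.7 tz [ 0.004 -0.009 -1.   ] ft [ 0.8  0.1 -2.2] foot [ 0.5177 -0.3666  0.0308]
```

```bash
python3 -m jog '[[[-0.002,-0.003,-0.0015],[0,0,0],0],[[0,0,0],[0,0,0],0],[[0,0,0],[0,0,0],0]]'; python3 st.py
```

```text
clock: 20.32
position: [0.5155, -0.3676, 0.2477]
ee_rot: [0.882, 0.472, 0.0, 0.006]
ft_force: [-0.2, -0.4, -0.7]
grip_width: 0.267
stand x,y 0.0008 0.0007 z 0.2477 yaw -33.7 tz [ 0.006 -0.01  -1.   ] ft [-0.2 -0.4 -0.7] foot [ 0.5167 -0.3697  0.0303]
```

The wrist load dropped, so the collar rests on the fork. Opening in stages.

```bash
python3 -m jog '[[[0,0,0],[0,0,0],36],[[0,0,0],[0,0,0],45],[[0,0,0],[0,0,0],60],[[0,0,0],[0,0,0],60]]' 20; python3 st.py
python3 - <<'E'
from h import *
p,d,K,V=grab("wrist","w17");cv2.imwrite("pics/w17.png",p[:,:,::-1])
p,d,K,V=grab("scene","s17");crop(p,60,130,200,330,4,"pics/s17.png")
E
```

```text
clock: 20.82
position: [0.5154, -0.368, 0.2479]
ee_rot: [0.882, 0.472, 0.0, 0.006]
ft_force: [-0.4, -0.1, 1.0]
grip_width: 0.601
stand x,y 0.0009 0.0003 z 0.2479 yaw -33.7 tz [ 0.006 -0.01  -1.   ] ft [-0.4 -0.1  1. ] foot [ 0.5166 -0.3702  0.0305]
```

View pics/s17.png

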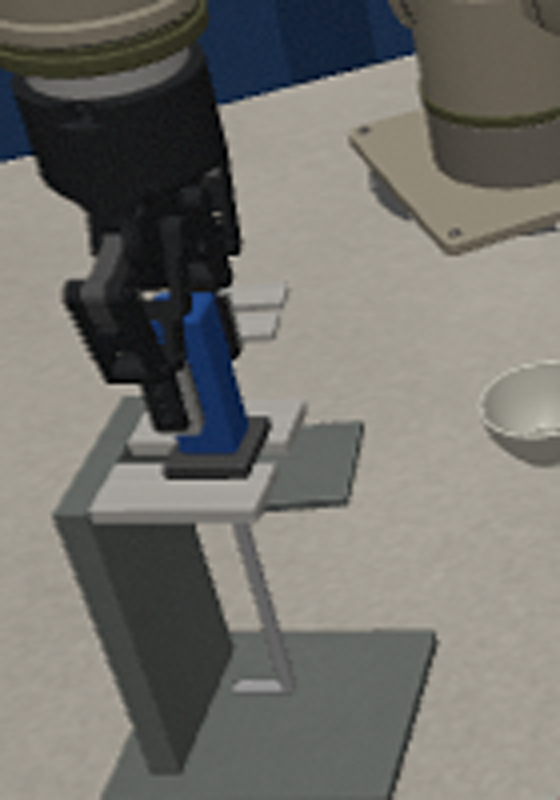

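View pics/w17.png

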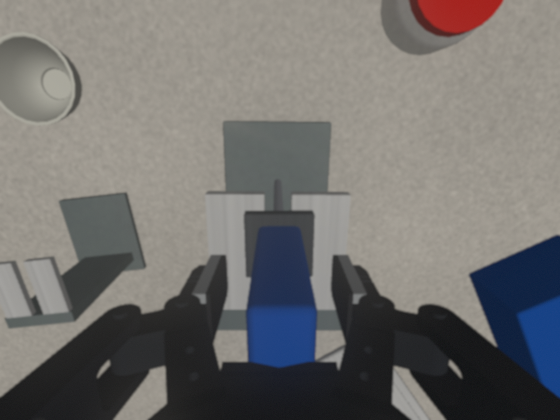

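The hook sits upright on the fork, and the fingers are clear on both sides. Withdrawing straight up.

```bash
python3 -m jog '[[[0,0,0.02],[0,0,0],62],[[0,0,0.02],[0,0,0],65],[[0,0,0.03],[0,0,0],70],[[0,0,0.03],[0,0,0],80],[[0,0,0],[0,0,0],80]]'; python3 -m jog '[[[-0.04,-0.03,0.02],[0,0,0],80],[[-0.04,-0.03,0],[0,0,0],80],[[0,0,0],[0,0,0],80],[[0,0,0],[0,0,0],80]]'
python3 - <<'E'
from h import *
for n in("scene","side"):
    p,d,K,V=grab(n,n+"18");cv2.imwrite(f"pics/{n}18.png",p[:,:,::-1])
    b=mask(p,(105,150,30),(130,255,255));P=cloud(d,K,V);m=(b>0)&(d>0)&(abs(P[...,0]-.514)<.05)&(abs(P[...,1]+.367)<.05)
    print(n,P[m].mean(0).round(4),P[m][:,2].max().round(3))
p=load("scene18.npz")[0];crop(p,60,180,200,340,3,"pics/c18.png")
E
```

```text
clock: 21.55
position: [0.5149, -0.3676, 0.3504]
ee_rot: [0.882, 0.472, -0.0, 0.005]
ft_force: [1.2, 0.3, -0.0]
grip_width: 0.799
clock: 22.05
position: [0.4328, -0.4278, 0.3677]
ee_rot: [0.881, 0.472, -0.001, 0.004]
ft_force: [0.8, 0.9, -0.3]
grip_width: 0.8
scene [ 0.5251 -0.368   0.2501] 0.285
side [ 0.5168 -0.3577  0.257 ] 0.287
```

View pics/scene18.png

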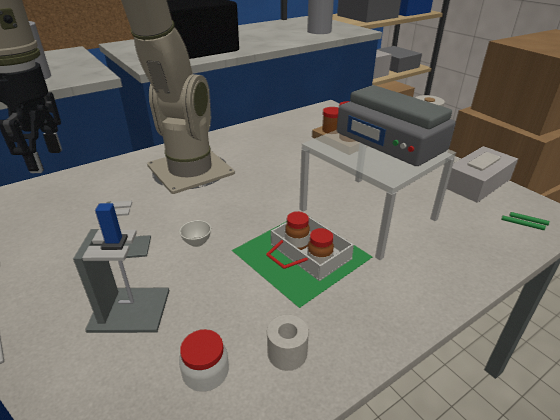

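View pics/c18.png

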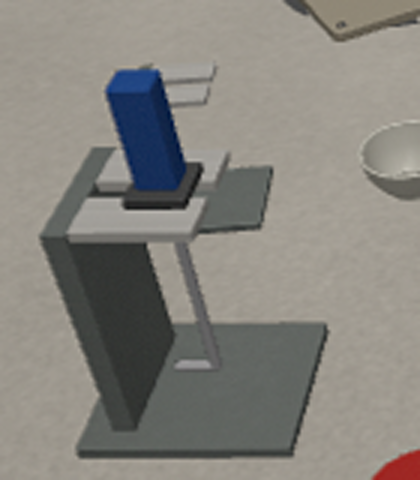

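View pics/side18.png

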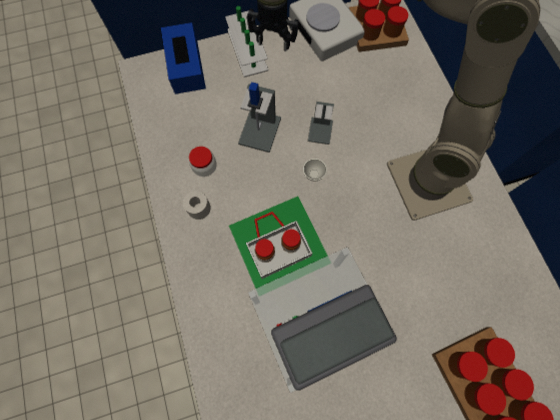

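The hook hangs in the fork where it was at the start, with its handle at scene (108,222). The tray with both jars stands on the mat at (310,245), the bystanders have not moved and the arm is clear. Handing in.

```bash
python3 -c "
from workcell import manip
print(manip.hand_in())"
```

```text
the job is handed in; nothing more can be done
None
```

The tray is out on the green mat with both jars standing in it, and the hook is back in the fork of its stand. I handed the job in at about 22 s of the 64 s allowed; the hand-in gave no verdict.

I gripped the hook by its handle, tilted it about 37° to reach under the shelf, and lowered its foot inside the red loop. I then dragged the tray straight out with about 4 N of pull, unhooked, hung the hook back and withdrew the arm.

**What the last checks showed**
- **Tray:** after the drag, corners at y from about -0.17 to -0.045 m and x from -0.083 to +0.097 m in the shelf frame, so at least 35 mm inside every limit. The two views agreed within about 6 mm. The last pictures show it unmoved since.
- **Hook:** upright in its original place, with the handle top at about 0.285 m, where 0.283 m was expected.
- **Bystanders:** in the pictures, none had moved.

**What disagreed or went wrong**
- **First grip:** the arm drifted about 11 mm during the descent and the first close was off-centre, so I reopened, recentred and gripped again.
- **Foot position:** the pictures put the hook's foot about 4 mm away from where the tool pose predicted. I allowed for this when hooking the loop.

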